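# Open the balance's bifold cover and zero it with the stylus

### The arm

A 6-joint arm with a two-finger parallel gripper is mounted at the origin on the work surface. World frame = base frame: x ahead of the robot, y to its left, z up, the work surface at z = 0. Lengths are in m, angles in rad, forces in N, time in s.
With the tool pointing down it reaches from about 0.375 to 0.925 m from the base axis. Payload 5.7 kg.
Tool frame: the origin (TCP) lies midway between the tips of the shut fingers; the grasp point (between the pads) lies 19 mm behind it; z points along the fingers, y is the line along which they close (so a half turn about z gives the same grasp; the last joint's range is limited). The gripper opens to 88 mm and grips with 3 to 60 N. Pads are 20 mm wide; open, the fingers measure 115 mm over their backs; the gripper's body (75 mm by 178 mm) begins 61 mm behind the grasp point.
Start: joints at [-1.215, 0.359, 1.51, -0, 1.272, -0.115], TCP at [0.272, -0.535, 0.223] pointing down, gripper open.
Joint ranges: [-2.97, 2.97], [-1.01, 2.36], [0.21, 2.38], [-0.96, 4.11], [0.2, 2.71], [-2.98, 2.98]. Speed limits (rad/s): [2.39, 2.39, 3.14, 3.14, 3.14, 3.14].

### API

Orientations are given as a unit quaternion [x, y, z, w].
In Python, from station import reach, move_straight, move_j, command_gripper, hold, ik, state, snapshot, camera_model, MotionError, finish_job gives the robot as it stands. Calls block until the motion is done:
- reach(position, orientation): joint-space move of the TCP to a pose.
- move_straight(position, speed=0.15, rotation=None): straight line of the TCP; rotation=None keeps the orientation; speed is the mean speed in m/s.
- move_j(angles): joint-space move.
- command_gripper(opening, f_grip=None): finger opening in m; f_grip is the grip in N (None keeps the last); returns when the fingers have stopped.
- hold(seconds).
- ik(position, orientation): joint angles nearest the present ones, or None.
- state(): the state.
- snapshot(name): name is "scene" or "top" or "wrist"; returns (picture, depth): 384x512x3 uint8, blue, green, red; 384x512 float32, m along the optical axis (not along the pixel's ray), 0 where there is no reading.
- camera_model(name): a dict with "camera_matrix" (3x3 intrinsics, pixels), "k1" (the pictures are not rectified: a ray, as slopes to the right and down, at radius r is drawn at 1 + k1 r^2 times it, then the intrinsics apply), "position" and "rotation" of the camera in the world. Camera axes: x right, y down, z forward; pixel columns grow to the right and rows downward; lengths in m; the calibration is good to about 2 mm. A picture is of the moment at which its call begins: read the wrist's pose just before it. camera_model takes no time and is no camera call; for the wrist camera it gives the pose at the moment of the call.
A pose or a line that the arm cannot do raises MotionError and nothing moves.
- finish_job(): hands the job in; it is judged then, once.
The state is a dict: "time": time; "qpos": joint angles; "dq": joint speeds; "effort": joint torques, N m; "position": TCP position; "eef_rot": TCP orientation; "wrist_force": force on the tool from outside, world axes, zero at the start; "wrist_torque": the same for the moment, N m; "opening": finger opening in m; "grasp_force": force on a finger pad.
Only numpy, scipy, OpenCV 4.12 (cv2) and the standard library are available. Lean on these libraries where they do the work, as an engineer would, in place of code of your own. Each camera call takes 0.05 s, during which the arm holds its last target. There are 200 camera calls.

### The job

Get the specimen balance ready to weigh: push its bifold draught cover back until the two leaves stand folded flat against each other, then press its recessed zero key all the way in with the tip of the stylus, held by the handle, and let the key spring back. The stylus sits in a fitted tray and can only be lifted out by its thin shaft, so put it down and take it again by the handle; when you are done, lay it flat on the open bench. Leave the other things on the bench where they are.

Things in the scene. Friction and masses are not known exactly. Their poses are not given: they have to be found in the camera images.
- balance: Specimen balance, fixed: cream open-topped case 170 mm (its x) by 300 mm (its y), 90 mm high, origin at the centre of its underside, z up. Two long walls (outer faces at x = +-85 mm) carry steel rails, top at z = 90. Inside at the -y end is a full-width sloping head with a display and the zero key's well, its face looking to +y and up. A low round pan lies in the bay at y = +55 mm.
- cover (a joint): Fold angle q of the bifold cover (rad): slope above level of both leaves, which move as one. 0 shut; 1.565 (stop) both upright and flat together, at balance y = 124 to 136 mm, pull bar out to y = 118, top at z = 220. It starts part folded and stays where left (stiff hinges). To fold it, push the free edge along the balance's +y with about 2 to 7 N, most at the start.
- lead_edge (a point): Middle of the front leaf's free (leading) edge, on its underside. It runs on the rails at z = 90 mm, at balance y = 130 - 260 cos q mm. A black round pull bar, 10 mm thick and 150 mm long, lies along the top of this edge (11.5 mm above the underside). Its attitude turns with the leaf.
- key_mouth (a point): Centre of the round mouth (22 mm across) of the zero key's well in the head's sloping face, at balance x = +35, y = -55, z = 58 mm; attitude as the balance. The well's axis comes out of the face along (0, cos 35 deg, sin 35 deg) in balance axes: towards +y and 35 degrees up. The stylus goes in the opposite way. The face reaches 31 mm up and down the slope from here.
- zero_key (a joint): Travel of the zero key (m): 0 out, 0.006 fully in. A grey spring key 16 mm across whose top lies 18 mm below the well's mouth; it starts to move at about 2 N and is fully in at 5 N, and springs back.
- tray: Fitted tool tray, fixed, 196 mm (its x) by 116 mm (its y), origin at the centre of its underside. Dark insert 26 mm high on a 4 mm floor: a pocket 26 mm wide along x (x = -82 to +6 mm) holds the stylus's handle; a finger gap right across the tray (x = +6 to +66), open down to the floor; then an end block with a groove for the tip. The bench between tray and balance is kept clear.
- stylus_grip (a point): Centre of the stylus's handle, a black ribbed square bar 22 x 22 x 80 mm (so 11 mm up when it lies on a surface). The stylus's x axis points to the tip: a steel shaft 8 mm thick goes on from x = +40 to the tip at x = +110 mm. It starts in the tray, tip to the tray's +x, handle's centre at tray x = -40 mm, axis 15 mm above the bench; stylus x = +76 mm is the middle of the finger gap.
- stylus_tip (a point): The rounded end of the stylus's shaft, 110 mm from the handle's centre.
- stylus: The whole stylus, 150 mm long; origin under the handle's centre, on its underside; x towards the tip.
- caliper: Bystander: digital caliper lying flat, 200 mm.
- dial_gauge: Bystander: dial thickness gauge on its stand, 200 mm high.
- foam: Bystander: blue foam sample block, 110 x 110 x 55 mm.
- weight: Bystander: steel weight with a knob, 48 mm across, 74 mm high.
- blower: Bystander: orange dust blower standing on end, 95 mm high.
- marker: Bystander: white marker pen with a black cap, 145 mm, lying.
- boards: Bystander: small pile of square board samples, 80 mm wide, 16 mm high.
- knuckle (a point): Middle of the hinge between the two equal grey aluminium leaves, each 130 mm long (along balance y), 166 mm wide, 6 mm thick, this point on the underside. The rear leaf's other edge is hinged to the case at balance y = +130, z = 90 mm; this hinge rises to z = 90 + 130 sin q mm as the cover folds, the leaves' undersides coming together.
There are look-alikes about, which are no part of the job. What is shaped like the tray but brown is not meant.

How it is judged:
By the outcome, as a careful person would: the job done as asked, in the order asked, and still so for the second after the job is handed in, with the robot touching nothing.
It also fails if it takes over 66 s, if anything falls off the work surface, if the arm or the gripper's body presses on something with over 40 N, if the wrist force passes 120 N, or if a joint passes its speed limit or range.

## Working session

There is one attempt and no reset: what is moved stays moved. The work goes in short steps, each a Python script; the robot and the scene stay as the last script left them, time stands still between calls to the robot, and variables do not carry over. Pictures are saved under pics/ and viewed, at most 10 in all, crops included, and the job is handed in when it is done.

```bash
ls; mkdir -p pics; python3 - <<'E'
from station import *
import cv2, numpy as np
for n in ("scene","top"):
    im,d=snapshot(n); cv2.imwrite(f"pics/{n}0.png",im); np.save(f"pics/{n}0.npy",d)
    m=camera_model(n); print(n,m)
    
a=cv2.imread("pics/scene0.png");b=cv2.imread("pics/top0.png")
cv2.imwrite("pics/top0x.png",cv2.resize(b,(800,600),interpolation=cv2.INTER_CUBIC))
cv2.imwrite("pics/scene0x.png",cv2.resize(a,(800,600),interpolation=cv2.INTER_CUBIC))
print(state())
E
```

```text
pics
scene {'camera_matrix': array([[388.44134205,   0.        , 256.00545187],
       [  0.        , 388.44134205, 192.15681131],
       [  0.        ,   0.        ,   1.        ]]), 'k1': -0.03863914026895245, 'position': array([0.9044988 , 0.51092806, 0.9002434 ]), 'rotation': array([ 0.31342861,  0.89484283, -0.30066851, -0.10304009])}
top {'camera_matrix': array([[353.21906538,   0.        , 250.80172523],
       [  0.        , 353.21906538, 192.42980186],
       [  0.        ,   0.        ,   1.        ]]), 'k1': -0.07427426707465239, 'position': array([0.38069641, 0.05475208, 0.99488471]), 'rotation': array([-0.70122884,  0.70817383, -0.06395901,  0.05174157])}
{'time': 0.1, 'qpos': array([-1.21509882e+00,  3.59430174e-01,  1.51129977e+00,  2.79439551e-06,
        1.27247135e+00, -1.15106743e-01]), 'dq': array([ 0.00126214, -0.00135736, -0.00153058,  0.00135083,  0.00074635,
        0.0011129 ]), 'effort': array([-1.60007683e-03, -5.16368115e+01, -2.71405184e+01,  6.74661133e-02,
        2.77505990e-02, -3.80848394e-05]), 'position': array([ 0.27194233, -0.53416168,  0.2219046 ]), 'eef_rot': array([ 9.72420412e-01,  2.33233563e-01, -9.51972149e-05, -7.98666994e-04]), 'wrist_force': array([0.61249989, 0.11297173, 0.6165947 ]), 'wrist_torque': array([-0.03092519,  0.03311774, -0.0257272 ]), 'grasp_force': 0.0, 'opening': 0.08786730415214969}
```

View pics/top0x.png

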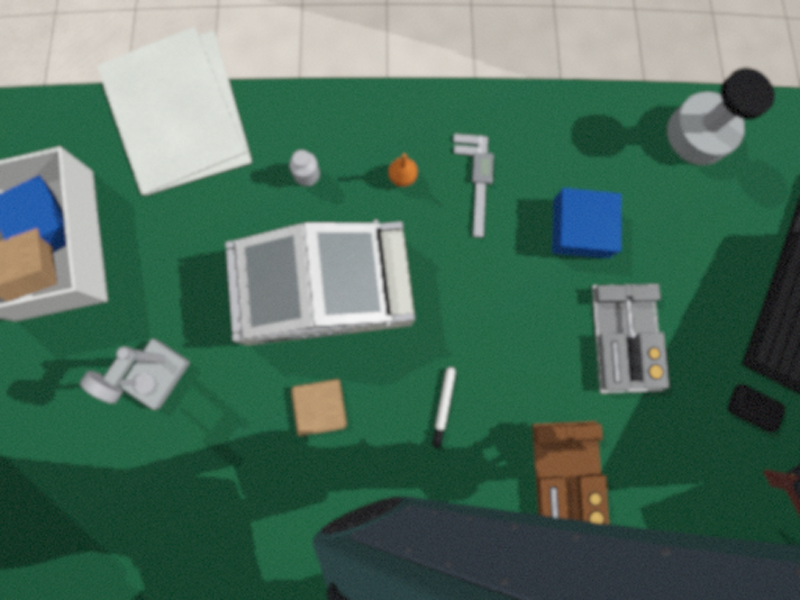

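View pics/scene0x.png

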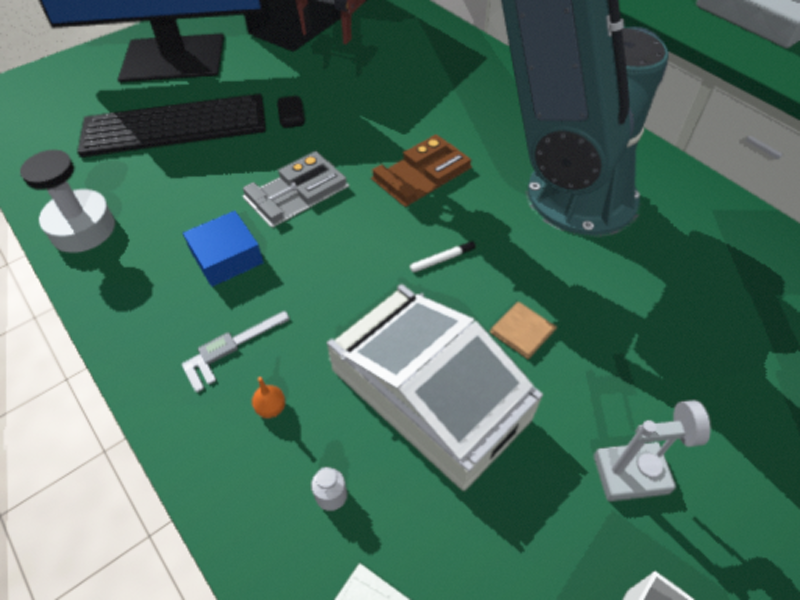

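The top view shows the grey tray at (630,340), with a gap at about (630,310) and the end block at the top, pointing world +x. The brown decoy is at (570,475). The balance is centred at about (320,285), with its head and display at the right (−y world), the cover's lead edge at u≈383 and its knuckle at u≈308. The bench between them, around (510,300), is clear. Next I'll get rough positions and look from close by.

```bash
cat > h.py <<'E'
from station import *
import cv2, numpy as np
from scipy.spatial.transform import Rotation as R
def rays(m,uv):
    uv=np.atleast_2d(np.float64(uv)); K=m["camera_matrix"]
    n=cv2.undistortPoints(uv[:,None],K,np.array([m["k1"],0,0,0,0.]))[:,0]
    r=np.c_[n,np.ones(len(n))]
    rot=m["rotation"]; rot=R.from_quat(rot) if np.size(rot)==4 else R.from_matrix(rot)
    return rot.apply(r)
def at_z(m,uv,z): # intersect with plane z
    r=rays(m,uv); p=m["position"]; return p+r*((z-p[2])/r[:,2])[:,None]
def at_d(m,uv,d): return m["position"]+rays(m,uv)*np.atleast_1d(d)[:,None]
def Rt(zdir,ydir): # tool quaternion
    z=np.float64(zdir)/np.linalg.norm(zdir); y=np.float64(ydir)-np.dot(ydir,z)*z; y/=np.linalg.norm(y)
    return R.from_matrix(np.c_[np.cross(y,z),y,z]).as_quat()
E
python3 - <<'E'
from h import *
m=camera_model("top"); d=np.load("pics/top0.npy")
P=dict(trayNW=(594,287),trayNE=(659,285),traySE=(667,388),traySW=(601,392))
for k,v in P.items(): print(k,at_z(m,np.array(v)/1.5625,.026))
P=dict(SE=(413,323),NE=(402,224),SW=(234,342),NW=(228,242))
for k,v in P.items(): print(k,at_z(m,np.array(v)/1.5625,.09))
s=state(); w=camera_model("wrist"); T=R.from_quat(s["eef_rot"])
print(w["camera_matrix"],w["k1"], T.inv().apply(w["position"]-s["position"]), (T.inv()*R.from_quat(w["rotation"])).as_matrix())
E
```

```text
trayNW [[ 0.56283128 -0.33046271  0.026     ]]
trayNE [[ 0.56577809 -0.45383918  0.026     ]]
traySE [[ 0.37856613 -0.45247841  0.026     ]]
traySW [[ 0.3742261  -0.33035021  0.026     ]]
SE [[0.49251008 0.00373177 0.09      ]]
NE [[0.66248838 0.01948338 0.09      ]]
SW [[0.46351463 0.2986778  0.09      ]]
NW [[0.63342763 0.31509208 0.09      ]]
[[293.64296294   0.         251.39695391]
 [  0.         293.64296294 192.8889656 ]
 [  0.           0.           1.        ]] 0.019741502748504346 [ 0.07058966 -0.00072111 -0.16293807] [[-7.09206111e-04 -9.66571459e-01 -2.56396397e-01]
 [ 9.99999744e-01 -6.60151564e-04 -2.77391843e-04]
 [ 9.88585557e-05 -2.56396528e-01  9.66571679e-01]]
```

```bash
python3 - <<'E'
from h import *
import json
def look(n,p,q):
    reach(p,q); hold(.2); m=camera_model("wrist"); im,d=snapshot("wrist")
    cv2.imwrite(f"pics/{n}.png",cv2.resize(im,(800,600),interpolation=cv2.INTER_CUBIC)); np.save(f"pics/{n}.npy",d)
    json.dump({k:np.array(v).tolist() for k,v in m.items()},open(f"pics/{n}.json","w"))
    print(n,state()["time"],state()["qpos"],state()["position"])
look("wtray",[.47,-.392,.2],Rt([0,0,-1],[0,1,0]) if 0 else Rt([0,0,-1],[0,-1,0]))
th=np.radians(5.5); ex=np.array([np.cos(th),np.sin(th),0]); ey=np.array([-np.sin(th),np.cos(th),0])
c=np.array([.563,.159,0])
q=Rt(.574*ey-.819*np.array([0,0,1]),-ex); p=c-.16*ey; p[2]=.2
for s in (1,-1):
    for a in ([-.13,.2],[-.13,.1],[.11,.1]): print(s,ik(c+a[0]*ey+[0,0,a[1]],Rt(.574*ey-.819*np.array([0,0,1]),s*ex)))
look("wbal",c-.05*ey+[0,0,.27],Rt([0,0,-1],-ex))
E
```

```text
wtray 1.3167 [-8.09947841e-01  3.95950903e-01  1.51071811e+00 -1.81813463e-04
  1.23468621e+00  7.62377995e-01] [ 0.46921182 -0.39300718  0.20013313]
1 [-0.41612882  0.48448323  1.55210025  0.5279123   1.45402181 -0.66941811]
1 [-0.41612882  0.60854866  1.62637244  0.54880665  1.28358291 -0.77309825]
1 [-0.03190111  0.55746113  1.7434685   0.71246914  1.05682352 -0.55737443]
-1 [-0.41612882  0.48448323  1.55210025  0.5279123   1.45402181  2.47217455]
-1 [-0.41612882  0.60854866  1.62637244  0.54880665  1.28358291  2.3684944 ]
-1 [-0.03190111  0.55746113  1.7434685   0.71246914  1.05682352  2.58421823]Traceback (most recent call last):
  File "<stdin>", line 14, in <module>
  File "<stdin>", line 4, in look
station.MotionError: the arm cannot take that pose within its joint ranges
```

View pics/wtray.png

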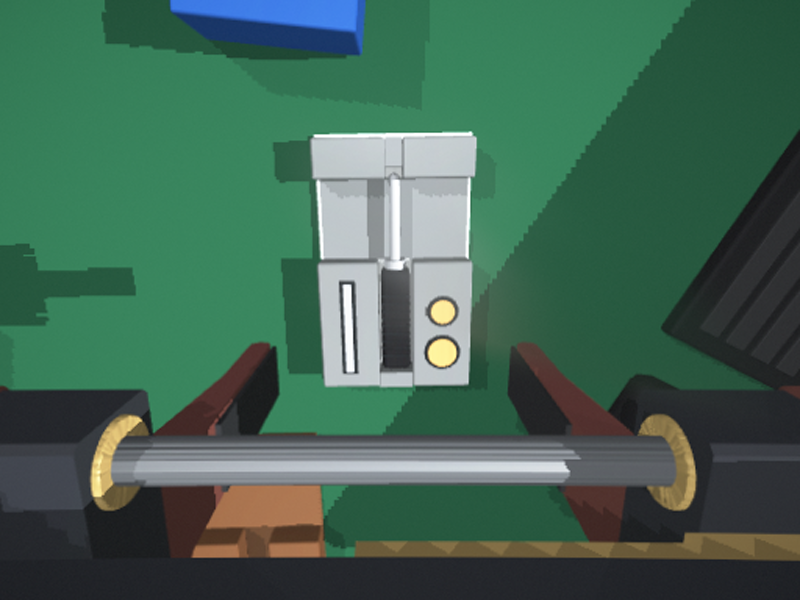

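The wrist view shows the stylus in the grey tray. The shaft crosses the gap from (396,180) to (395,262), and the black handle lies at (396,268–370). Next I'll compute these positions, check IK over several tilts, and push the cover.

```bash
cat >> h.py <<'E'
import json
K=np.array([0,0,1.]); th=np.radians(5.5); C=np.array([.563,.159,0])
ex=np.array([np.cos(th),np.sin(th),0]); ey=np.array([-np.sin(th),np.cos(th),0])
def B(x,y,z): return C+x*ex+y*ey+z*K
def tilt(t,s): t=np.radians(t); return Rt(np.sin(t)*ey-np.cos(t)*K,s*ex)
def save(n,cam="wrist"):
    m=camera_model(cam); im,d=snapshot(cam)
    cv2.imwrite(f"pics/{n}.png",cv2.resize(im,(800,600),interpolation=cv2.INTER_CUBIC)); np.save(f"pics/{n}.npy",d)
    json.dump({k:np.array(v).tolist() for k,v in m.items()},open(f"pics/{n}.json","w"))
def load(n): return {k:np.array(v) for k,v in json.load(open(f"pics/{n}.json")).items()}
E
python3 - <<'E'
from h import *
m=load("wtray"); f=np.array
print("shaft",at_z(m,f([(396,185),(395,255)])/1.5625,.015)[:,:2],"handle",at_z(m,f([(396,270),(396,368)])/1.5625,.026)[:,:2])
print("gap edges",at_z(m,f([(396,178),(396,262)])/1.5625,.03)[:,:2], "traycorners",at_z(m,f([(312,137),(475,135),(470,385),(325,386)])/1.5625,.03)[:,:2])
m=camera_model("top"); L=at_z(m,f([(383,227),(387,322)])/1.5625,.096)-C; print("lead y",L@ey)
for t in (0,5,10,20,35):
  print(t,[(s,np.round(q,2) if (q:=ik(B(0,y,z),tilt(t,s))) is not None else None) for s in (1,-1) for y,z in ((-.128,.2),(-.128,.095))])
E
```

```text
shaft [[ 0.53544249 -0.39463649]
 [ 0.48367254 -0.39385402]] handle [[ 0.47415195 -0.39453965]
 [ 0.39545014 -0.39450738]]
gap edges [[ 0.54034987 -0.39453583]
 [ 0.48089345 -0.39451492]] traycorners [[ 0.56741852 -0.33709298]
 [ 0.56845873 -0.44851459]
 [ 0.38265322 -0.45280487]
 [ 0.3820429  -0.33846733]]
lead y [-0.11545476 -0.10512273]
0 [(1, array([-0.07,  0.35,  1.59, -0.  ,  1.2 , -0.16])), (1, array([-0.07,  0.47,  1.7 , -0.  ,  0.98, -0.16])), (-1, None), (-1, None)]
5 [(1, array([-0.12,  0.35,  1.59,  0.09,  1.22, -0.25])), (1, array([-0.12,  0.47,  1.69,  0.1 ,  1.  , -0.27])), (-1, array([-0.12,  0.35,  1.59,  0.09,  1.22,  2.89])), (-1, array([-0.12,  0.47,  1.69,  0.1 ,  1.  ,  2.87]))]
10 [(1, array([-0.18,  0.36,  1.58,  0.18,  1.25, -0.33])), (1, array([-0.18,  0.48,  1.69,  0.2 ,  1.03, -0.38])), (-1, array([-0.18,  0.36,  1.58,  0.18,  1.25,  2.81])), (-1, array([-0.18,  0.48,  1.69,  0.2 ,  1.03,  2.76]))]
20 [(1, array([-0.28,  0.4 ,  1.57,  0.33,  1.32, -0.49])), (1, array([-0.28,  0.52,  1.67,  0.36,  1.11, -0.57])), (-1, array([-0.28,  0.4 ,  1.57,  0.33,  1.32,  2.66])), (-1, array([-0.28,  0.52,  1.67,  0.36,  1.11,  2.58]))]
35 [(1, array([-0.41,  0.48,  1.55,  0.53,  1.45, -0.67])), (1, array([-0.41,  0.61,  1.63,  0.55,  1.27, -0.78])), (-1, array([-0.41,  0.48,  1.55,  0.53,  1.45,  2.47])), (-1, array([-0.41,  0.61,  1.63,  0.55,  1.27,  2.36]))]
```

```bash
python3 - <<'E'
from h import *
def F(): return state()["wrist_force"]
command_gripper(0.0,20)
reach(B(0,-.16,.25),tilt(10,-1))
reach(B(0,-.143,.12),tilt(10,-1))
move_straight(B(0,-.143,.096),.1); hold(.1); f0=F(); print(state()["time"],"f0",f0,(state()["position"]-C)@ey)
y=-.143
while y<-.09:
    y+=.004; move_straight(B(0,y,.096),.06); f=(F()-f0)
    print(round(y,3),np.round([f@ey,f[2]],1),end=" | ")
    if abs(f[2])>15 or abs(f@ey)>12: break
print(state()["time"])
save("push1")
E
```

```text
5.4833 f0 [ 0.45991    -1.34879222  0.22257792] -0.14334802586242726
-0.139 [1.3 0.7] | -0.135 [ 0.8 -0.2] | -0.131 [0.9 0.3] | -0.127 [ 1.3 -0.1] | -0.123 [ 1.7 -0.6] | -0.119 [-1.3 -0.6] | -0.115 [-1.  -1.4] | -0.111 [ 0.8 -1.6] | -0.107 [ 0.2 -0.8] | -0.103 [ 0.1 -0.5] | -0.099 [ 1.1 -1.8] | -0.095 [ 0.5 -1.3] | -0.091 [ 0.4 -0.7] | -0.087 [-0.3 -0.2] | 8.9833
```

View pics/push1.png

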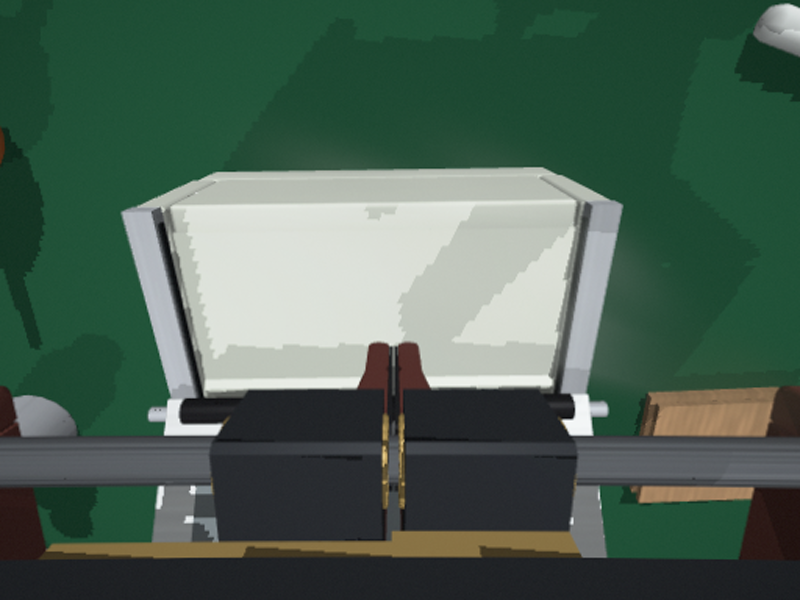

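The bar spans (155–605, 410) just ahead of the finger tips at (395,345), with the head's top behind them and nothing in the way. I'll continue the push in small steps, tilting as I go.

```bash
python3 - <<'E'
from h import *
def F(): return state()["wrist_force"]
m=load("push1"); d=np.load("pics/push1.npy")
for uv in ((190,412),(568,406),(158,413),(600,409)):
    uv=np.array(uv)/1.5625; dd=d[int(uv[1]),int(uv[0])]; p=at_d(m,uv,dd)[0]-C; print(np.round([p@ex,p@ey,p[2]],4))
y=-.087; 
def step(y,z,t,v=.06):
    move_straight(B(0,y,z),v,tilt(t,-1)); f=F(); print(round(y,3),np.round([f@ey,f[2]],1),end=" | "); return f
while y<-.04:
    y+=.006; f=step(y,.096,10)
    if np.abs(f).max()>20: break
save("push2")
print(state()["time"])
m=load("push2"); d=np.load("pics/push2.npy")
for uv in ((190,412),(568,406)):
    uv=np.array(uv)/1.5625; dd=d[int(uv[1]),int(uv[0])]; p=at_d(m,uv,dd)[0]-C; print(np.round([p@ex,p@ey,p[2]],4))
E
```

```text
[ 0.0776 -0.0709  0.1031]
[-0.0657 -0.0737  0.1032]
[ 0.0929 -0.0665  0.0981]
[-0.0802 -0.0692  0.0992]
-0.081 [-0.1 -0.2] | -0.075 [-0.9  0.5] | -0.069 [ 0.3 -0.3] | -0.063 [-0.5  1.1] | -0.057 [-0.3 -0.4] | -0.051 [ 0.6 -0.3] | -0.045 [-0.7 -0.5] | -0.039 [0.3 0.3] | 11.0833
[ 0.0779 -0.0223  0.1025]
[-0.0658 -0.0255  0.1031]
```

```bash
python3 - <<'E'
from h import *
def F(): return state()["wrist_force"]
def step(y,z,t,v=.06):
    move_straight(B(.005,y,z),v,tilt(t,-1)); f=F(); print(round(y,3),np.round([f@ey,f[2]],1),end=" | "); return f
for y,z,t in ((0,.092,20),(.04,.086,30),(.075,.083,35),(.088,.083,35)): step(y,z,t,.08)
y=.088
while y<.125:
    y+=.002; f=step(y,.083,35,.05)
    if np.linalg.norm(f)>12: break
hold(.3); print(F(),(state()["position"]-C)@ey,state()["time"])
save("push3","scene"); save("push3w")
E
```

```text
0 [0.1 0.3] | 0.04 [-0.1 -0.3] | 0.075 [0.2 0.3] | 0.088 [0.6 0.4] | 0.09 [-0.1 -0.2] | 0.092 [-0.6  0. ] | 0.094 [-0.5 -1.1] | 0.096 [-0.1 -0.6] | 0.098 [-0.5 -0.9] | 0.1 [-0.5 -0.8] | 0.102 [-0.6 -1.2] | 0.104 [-0.7 -2.3] | 0.106 [-1.2 -1.1] | 0.108 [-0.8 -1.6] | 0.11 [-0.5 -0.9] | 0.112 [-0.4 -1.1] | 0.114 [-2.  -0.6] | 0.116 [-7.7 -0.6] | 0.118 [-13.7  -0.5] | [ -1.05346769 -12.9694599    0.62230845] 0.11540627580701024 17.3417
```

```bash
python3 - <<'E'
import cv2
a=cv2.imread("pics/push3.png")[220:560,270:720]; b=cv2.imread("pics/push3w.png")
cv2.imwrite("pics/p3.png",cv2.hconcat([cv2.resize(a,(400,300)),cv2.resize(b,(400,300))]))
E
```

```text
(no output)
```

View pics/p3.png

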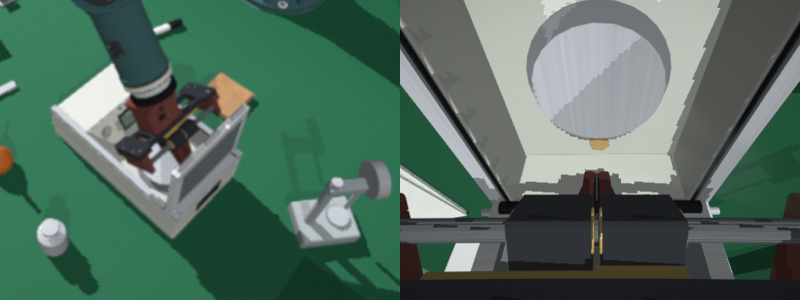

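The cover stands upright, stopped at 13 N. Now I'll back off and take a close look at the key well.

```bash
python3 - <<'E'
from h import *
move_straight(B(.005,.05,.1),.2); print(state()["wrist_force"])
move_straight(B(.005,-.05,.2),.3,tilt(20,-1))
reach(B(.03,-.10,.17),tilt(0,1)); hold(.15)
save("key"); print(state()["time"],state()["position"])
E
```

```text
[ 0.28557424 -1.02804705 -0.07004425]
21.2083 [0.60246078 0.06231838 0.17001593]
```

View pics/key.png

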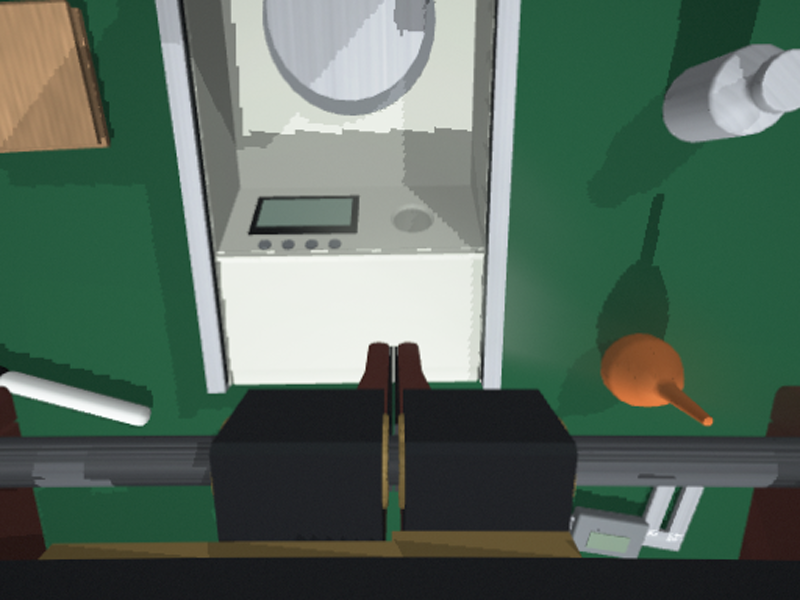

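The key's mouth is centred at about (412,218). The rails' outer edges run (158,0)–(208,392) on the left and (520,0)–(500,390) on the right, and the top edge of the head's face runs (222,254)–(482,250).

```bash
python3 - <<'E'
from h import *
m=load("key"); d=np.load("pics/key.npy"); s=1/1.5625
def loc(p): p=np.atleast_2d(p)-C; return np.round(np.c_[p@ex,p@ey,p[:,2]]*1000,1)
mo=at_z(m,np.array([[412,218]])*s,.058); print("mouth",mo,loc(mo),loc(at_z(m,np.array([[391,218],[434,218]])*s,.058)))
print("rails L",loc(at_z(m,np.array([[158,2],[208,392]])*s,.09)),"R",loc(at_z(m,np.array([[520,2],[500,390]])*s,.09)))
print("headtop",loc(at_z(m,np.array([[222,254],[482,250]])*s,.0834)), "rail ends", loc(at_z(m,np.array([[208,392],[500,390]])*s,.09)))
# depth on face around mouth & head & rails
for uv in ((370,200),(370,240),(412,245),(440,240),(412,195),(350,300),(215,385),(492,385)):
    u=np.array(uv)*s; dd=d[int(round(u[1])),int(round(u[0]))]; print(uv,loc(at_d(m,u,dd)))
# precise line fit of rails by brightness edges vs green: saturation threshold
im=cv2.imread("pics/key.png"); hsv=cv2.cvtColor(im,cv2.COLOR_BGR2HSV)
bal=(hsv[...,1]<90)
L=[];Rr=[]
for v in range(10,385,8):
    row=bal[v]; 
    l=[u for u in range(140,240) if row[u:u+6].all()]; r=[u for u in range(540,470,-1) if row[u-6:u].all()]
    if l: L.append((l[0],v))
    if r: Rr.append((r[0],v))
for n,E in (("L",L),("R",Rr)):
    p=loc(at_z(m,np.array(E)*s,.09)); k=np.polyfit(p[:,1],p[:,0],1); print(n,k,np.std(p[:,0]-np.polyval(k,p[:,1])))
crop=cv2.resize(im[180:280,340:490],(750,500),interpolation=cv2.INTER_CUBIC); cv2.imwrite("pics/keycrop.png",crop)
E
```

```text
mouth [[0.60944565 0.11207087 0.058     ]] [[ 41.7 -51.2  58. ]] [[ 29.3 -51.1  58. ]
 [ 54.7 -51.2  58. ]]
rails L [[ -77.9   49.5   90. ]
 [ -76.1 -147.5   90. ]] R [[  89.4   49.7   90. ]
 [  92.1 -146.6   90. ]]
headtop [[-62.9 -68.5  83.4]
 [ 79.1 -66.4  83.4]] rail ends [[ -76.1 -147.5   90. ]
 [  92.1 -146.6   90. ]]
(370, 200) [[ 16.5 -41.3  45.7]]
(370, 240) [[ 17.5 -62.   74.6]]
(412, 245) [[ 41.  -64.2  79.2]]
(440, 240) [[ 56.8 -61.9  75.9]]
(412, 195) [[ 42.3 -38.5  41.6]]
(350, 300) [[  6.1 -95.2  81.1]]
(215, 385) [[ -70.7 -142.    92.4]]
(492, 385) [[  86.7 -142.2   92.6]]
L [-1.43422111e-02 -7.88233181e+01] 0.17636887871461174
R [-5.59870603e-02  9.12132656e+01] 3.3534394717422575
```

View pics/keycrop.png

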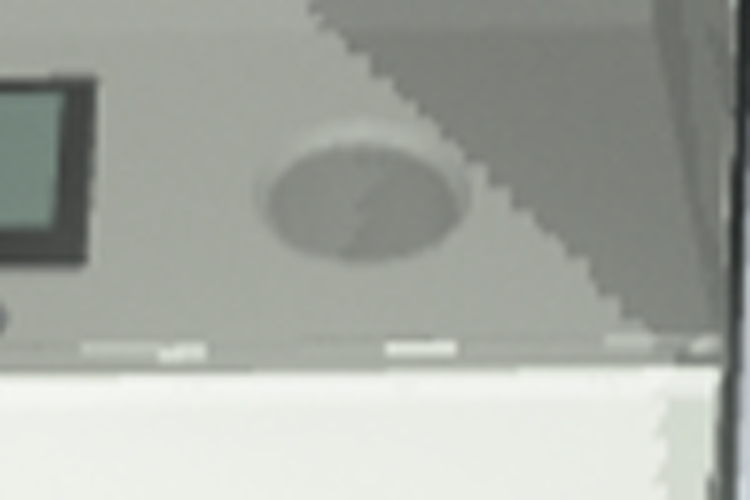

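The mouth is at about world (0.609, 0.112, 0.058), and the balance yaw is about 6.3°. Now I'll grasp the shaft in the finger gap.

```bash
python3 - <<'E'
from h import *
q=Rt([0,0,-1],[0,1,0])
command_gripper(.045,45)
reach([.511,-.3945,.13],q)
move_straight([.511,-.3945,.03],.2); move_straight([.511,-.3945,.0065],.08); f0=state()["wrist_force"]
command_gripper(.0,50); s=state(); print(s["time"],s["opening"],s["grasp_force"],s["position"],f0)
move_straight([.511,-.3945,.045],.06); move_straight([.511,-.3945,.12],.15); s=state(); print(s["opening"],s["grasp_force"],s["wrist_force"],s["wrist_torque"],s["qpos"])
save("lift"); save("liftt","scene")
E
```

```text
25.75 0.0064874175983307145 49.997164607048035 [ 0.51107402 -0.39453498  0.00658451] [-0.04307892 -0.49431365 -1.14643746]
0.006604209415248625 49.99674439430237 [-0.01445505 -0.00244696 -1.13057009] [ 0.0439278  -0.14256374 -0.01116933] [-7.64376504e-01  5.22551465e-01  1.51515663e+00 -3.13253129e-05
  1.10486471e+00 -2.33515587e+00]
```

```bash
python3 - <<'E'
import cv2
a=cv2.imread("pics/liftt.png")[60:360,130:530]; b=cv2.imread("pics/lift.png")
cv2.imwrite("pics/l3.png",cv2.hconcat([a,cv2.resize(b,(400,300))]))
E
```

```text
(no output)
```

View pics/l3.png

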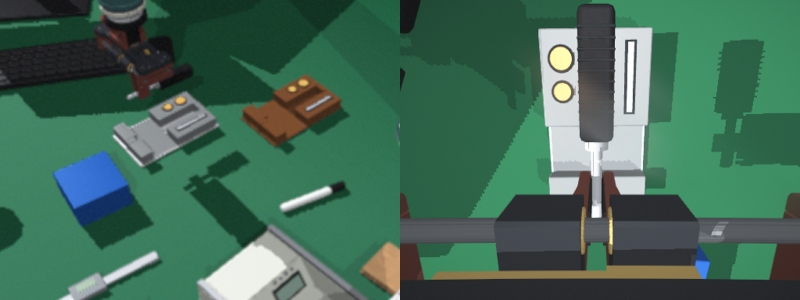

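The stylus is lifted level out of the tray, with the handle on the camera side. I'll lay it on the clear bench and regrasp it by the handle.

```bash
python3 - <<'E'
from h import *
q=Rt([0,0,-1],[0,1,0])
reach([.56,-.18,.12],q)
move_straight([.56,-.18,.02],.15); move_straight([.56,-.18,.0028],.05)
s=state(); print(s["time"],s["wrist_force"])
command_gripper(.045,60); move_straight([.56,-.18,.08],.25)
save("laid"); im=cv2.imread("pics/laid.png"); m=load("laid"); d=np.load("pics/laid.npy")
# handle top: points with height 15..26 mm
u,v=np.meshgrid(np.arange(0,512,1),np.arange(0,384,1)); uv=np.c_[u.ravel(),v.ravel()].astype(float); dd=d.ravel(); ok=dd>0
P=at_d(m,uv[ok],dd[ok]); k=(P[:,2]>.015)&(P[:,2]<.027)&(P[:,0]>.40)&(P[:,0]<.545)&(abs(P[:,1]+.18)<.03)
P=P[k]; print(len(P),np.percentile(P,[1,99],axis=0) if len(P) else "")
if len(P):
    r=cv2.minAreaRect(P[:,:2].astype(np.float32)); print(r)
E
```

```text
29.4833 [ 0.77579515 -0.33811445 -0.61503282]
3650 [[ 0.44550539 -0.1898863   0.01550032]
 [ 0.53977262 -0.16838998  0.0242851 ]]
((0.4946335256099701, -0.17905978858470917), (0.10054842382669449, 0.02214735932648182), 0.4002167582511902)
```

```bash
python3 - <<'E'
from h import *
q=Rt([0,0,-1],[0,1,0])
p=np.array([.4845,-.1793,0])
move_straight(p+[0,0,.07],.25); move_straight(p+[0,0,.003],.12)
command_gripper(.0,60); s=state(); print(s["time"],s["opening"],s["grasp_force"],s["position"])
move_straight(p+[0,0,.10],.2); s=state(); print(s["opening"],s["wrist_force"])
# press geometry
th=np.radians(6.3); ex=np.array([np.cos(th),np.sin(th),0]); ey=np.array([-np.sin(th),np.cos(th),0])
M=np.array([.6094,.1117,.0585]); a=np.radians(35); n=np.cos(a)*ey+np.sin(a)*K
tz=np.sin(a)*ey-np.cos(a)*K; qp=Rt(tz,ex)
pose=lambda t: M+n*(t+.110)+.008*tz   # tip t out of mouth
for t in (.08,.04,-.024): print(t,pose(t),ik(pose(t),qp))
reach(pose(.08)+[0,0,.03],qp); hold(.1); s=state(); print(s["time"],s["opening"],s["position"])
save("pre"); save("pres","scene")
E
python3 - <<'E'
import cv2
a=cv2.imread("pics/pres.png")[220:520,270:670]; b=cv2.imread("pics/pre.png")
cv2.imwrite("pics/pr.png",cv2.hconcat([a,cv2.resize(b,(400,300))]))
E
```

```text
32.4083 0.021525572099635605 60.001235604286194 [ 0.48486599 -0.17949186  0.00354182]
0.02166402154222333 [ 0.03981935 -1.11853874 -0.80679959]
0.08 [0.59181755 0.27095988 0.16092631] [-0.02495438  0.5210831   1.60261027  0.65651808  1.1976691  -0.43803816]
0.04 [0.59541311 0.23839167 0.13798325] [-0.07753844  0.55185234  1.61586492  0.65240432  1.18961272 -0.50451753]
-0.024 [0.60116601 0.18628254 0.10127436] [-0.16004537  0.6072099   1.62440527  0.64119543  1.17885806 -0.60356202]
34.825 0.021582478166772372 [0.58959209 0.25937394 0.18326518]
```

View pics/pr.png

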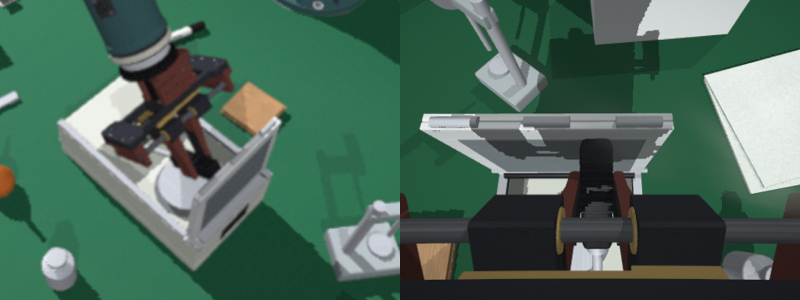

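The handle's rear end is touching the upright cover: the pose was too far out, and the arm sits 14 mm short of its target. I'll check the force and back away in −y first.

```bash
python3 - <<'E'
from h import *
th=np.radians(6.3); ey2=np.array([-np.sin(th),np.cos(th),0])
s=state(); print("force",s["wrist_force"],s["wrist_torque"],s["position"],s["grasp_force"])
p=s["position"]; move_straight(p-.03*ey2,.1); hold(.1)
s=state(); print("after",s["wrist_force"],s["position"]-(p-.03*ey2),s["opening"])
save("ps2","scene"); save("ps2w")
m=load("ps2w"); d=np.load("pics/ps2w.npy")
# cloud in tool frame: handle between fingers
T=R.from_quat(s["eef_rot"]); u,v=np.meshgrid(np.arange(512),np.arange(384)); dd=d.ravel(); ok=dd>0
P=at_d(m,np.c_[u.ravel(),v.ravel()].astype(float)[ok],dd[ok]); Q=T.inv().apply(P-s["position"])
k=(abs(Q[:,1])<.012)&(Q[:,0]>.012)&(Q[:,0]<.07)&(Q[:,2]>-.06)&(Q[:,2]<.03); Q=Q[k]
for x0 in np.arange(.012,.065,.004):
    g=Q[(Q[:,0]>=x0)&(Q[:,0]<x0+.004)]
    if len(g)>2: print(round(x0,3),len(g),np.round(np.percentile(g[:,2],[5,50,95])*1000,1))
# cover top edge position
P2=P-C; B2=np.c_[P2@ex,P2@ey2,P2[:,2]]; g=B2[(B2[:,2]>.17)&(B2[:,1]>.11)&(B2[:,1]<.17)&(abs(B2[:,0])<.08)]; print("cover",len(g),np.percentile(g,[2,50,98],axis=0))
for zz in (.1,.12,.14,.16,.18,.2,.215):
    g=B2[(abs(B2[:,2]-zz)<.008)&(B2[:,1]>.08)&(B2[:,1]<.17)&(abs(B2[:,0])>.045)&(abs(B2[:,0])<.08)]
    if len(g): print(zz,len(g),np.round(np.percentile(g[:,1],[5,50,95]),4))
E
```

```text
force [ -6.32383463 -46.17753976  -4.88312037] [-6.88515173  0.59110559  1.56615712] [0.58957654 0.25939006 0.18323073] 60.04448890686035
after [ 0.54528844  0.27674708 -1.26443515] [-3.55380697e-05  7.60038305e-04  2.38126023e-04] 0.021501333086976705
0.012 328 [-22.1 -20.2 -18.1]
0.016 293 [-21.1 -20.  -18.3]
0.02 326 [-21.1 -20.1 -18.5]
0.024 321 [-21.3 -20.2 -18.7]
0.028 328 [-21.3 -20.2 -17.6]
0.032 343 [-21.3 -20.1 -17.9]
0.036 451 [-20.  -16.4  -3.5]
0.048 80 [27.7 29.  29.9]
0.052 191 [22.5 25.2 27.7]
0.056 235 [16.8 19.7 22.4]
0.06 284 [12.5 15.3 17.9]
0.064 294 [ 6.4  9.2 12.1]
cover 16104 [[-0.07534049  0.12579189  0.17214747]
 [ 0.00066737  0.12702767  0.21011993]
 [ 0.07648698  0.13757047  0.22502748]]
0.1 606 [0.1211 0.1247 0.127 ]
0.12 471 [0.1257 0.1262 0.1271]
0.14 654 [0.1257 0.1263 0.1271]
0.16 856 [0.1258 0.1263 0.1272]
0.18 1128 [0.1258 0.1264 0.1272]
0.2 1622 [0.1259 0.1267 0.1275]
0.215 2818 [0.1263 0.1273 0.1375]
```

The cover is still vertical and the stylus is still aligned in the grip. Now the press.

```bash
cat >> h.py <<'E'
th2=np.radians(6.3); ex2=np.array([np.cos(th2),np.sin(th2),0]); ey2=np.array([-np.sin(th2),np.cos(th2),0])
M=np.array([.6094,.1117,.0585]); al=np.radians(35); n=np.cos(al)*ey2+np.sin(al)*K
tz=np.sin(al)*ey2-np.cos(al)*K; qp=Rt(tz,ex2)
pose=lambda t: M+n*(t+.110)+.0083*tz
E
python3 - <<'E'
from h import *
move_straight(pose(.03),.12,qp); hold(.15); f0=state()["wrist_force"]; print(f0,state()["time"],state()["position"]-pose(.03))
move_straight(pose(.004),.08)
t=.004; ok=True
while t>-.034:
    t-=.002 if t>-.014 else .001
    move_straight(pose(t),.05); f=state()["wrist_force"]-f0; a=f@n; l=np.linalg.norm(f-a*n)
    print(round(t*1000),np.round([a,f@ex2,f@tz],1),end=" | ")
    if l>8 or (t>-.012 and a>4): ok=False;break
    if a>11: break
hold(.15); s=state(); print("\n",ok,s["time"],s["wrist_force"]-f0,(s["position"]-pose(0))@n)
E
```

```text
[-0.01996292 -0.41677974  0.38581193] 36.425 [6.01040397e-04 9.38467848e-06 8.32053901e-04]
2 [-0.2  0.6  0.7] | 0 [0.5 0.6 0.8] | -2 [ 0.1 -0.2  1.2] | -4 [-0.4  0.9  0.6] | -6 [-0.2 -0.8  0.9] | -8 [-0.7  0.   1.5] | -10 [-1.1 -0.1  1.5] | -12 [-0.1 -0.1  0.5] | -14 [0.2 0.8 1.3] | -15 [-1.2 -0.1  0.8] | -16 [ 1.5 -0.2  0.5] | -17 [1.8 0.7 0.7] | -18 [1.9 0.4 0.9] | -19 [3.6 0.7 0.1] | -20 [ 2.9 -0.3 -0. ] | -21 [3.2 0.5 1.2] | -22 [4.5 0.6 1.3] | -23 [7.2 0.2 0.9] | -24 [10.3  0.2 -0.3] | -25 [13.3  1.2 -0.6] | 
 True 42.05 [-1.11610583  9.79282924  7.82838921] -0.02236618230685902
```

The force trace fits a full press: contact at −16 mm, the spring taking 2–5 N, then a hard stop at −23 mm, followed by 13 N. Now I'll withdraw and lay the stylus down.

```bash
python3 - <<'E'
from h import *
q=Rt([0,0,-1],[0,1,0]); p=np.array([.4845,-.1793,0])
move_straight(pose(.035),.12); move_straight(pose(.035)-.08*ey2+.08*K,.2)
reach(p+[0,0,.13],q); move_straight(p+[0,0,.03],.2); move_straight(p+[0,0,.0042],.06); hold(.1)
s=state(); print(s["time"],s["wrist_force"],s["position"])
command_gripper(.05); move_straight(p+[0,0,.15],.25); hold(.2)
print(state()["time"],state()["wrist_force"])
save("end","top"); save("ends","scene")
a=cv2.imread("pics/ends.png")[100:550,100:700]; b=cv2.imread("pics/end.png")
cv2.imwrite("pics/fin.png",cv2.hconcat([cv2.resize(a,(400,300)),cv2.resize(b,(400,300))]))
E
```

```text
46.1417 [ 0.26449419 -0.1769135   0.72006467] [ 0.48463089 -0.17936944  0.00428829]
47.7083 [-0.09034574 -0.76153399 -0.46667423]
```

View pics/fin.png

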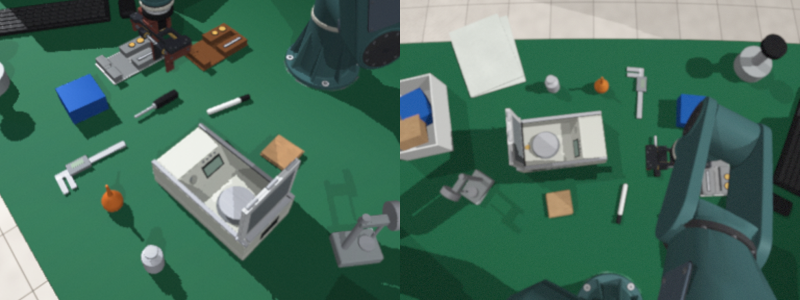

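The final view shows the stylus lying flat on the open bench at (157,103), the cover standing folded upright, the bystanders where they were, and the gripper clear.

```bash
python3 -c "
from station import *
print(finish_job())"
```

```text
the job is handed in; nothing more can be done
None
```

I handed the job in at about 48 s: the cover is folded upright, the zero key was pressed to its stop and released, and the stylus lies flat on the open bench. Before the press, the handle's rear end pushed against the folded cover with about 46 N at the wrist; I backed off and measured the cover still vertical.

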